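# Let down the red-knobbed spring winder

## Robot

A 7-joint arm with a two-finger parallel gripper is mounted at the origin on a cart in front of the work surface, level with it; the furniture and walls round the work are solid. World frame = base frame: x ahead of the robot, y to its left, z up, the work surface at z = 0. Lengths are in m, angles in rad, forces in N, time in s.
With the tool pointing down it reaches from about 0.425 to 0.825 m from the base axis. Payload 3.6 kg.
Tool frame: the origin (TCP) lies at the very end of the fingers, on their centre line; the grasp point (between the pads) lies 19 mm behind it; z points along the fingers, y is the line along which they close (so a half turn about z gives the same grasp; the last joint's range is limited). The gripper opens to 93 mm and grips with 3 to 60 N. Pads are 15 mm wide; open, the fingers measure 128 mm over their backs; the gripper's body (75 mm by 188 mm) begins 65 mm behind the grasp point.
Start: joints at [-1.127, 0.615, -0.013, 1.423, 0.008, 1.103, -0.04], TCP at [0.295, 0.579, 0.219] pointing down, gripper open.
Joint ranges: [-3.12, 3.12], [-0.3, 2.06], [-1.34, 1.32], [0.26, 2.42], [-1.36, 4.5], [0.01, 1.98], [-2.84, 2.84]. Speed limits (rad/s): [2.79, 2.79, 3.14, 3.14, 3.14, 3.14, 3.14].

## Interface

Orientations are given as a unit quaternion [w, x, y, z].
In Python, from bench import * gives the robot as it stands. Calls block until the motion is done:
- move_ptp(position, orientation): joint-space move of the TCP to a pose.
- move_straight(position, rot=None, vel=0.15, max_force=None): straight line of the TCP; rot=None keeps the orientation; vel is the mean speed in m/s. With max_force (N) it stops when the force on the tool has changed by that much, and returns True; else False.
- set_joints(angles): joint-space move.
- open_jaws() and grasp(force=None): open the fingers fully, or close them until they stop; force is the grip in N (None keeps the last).
- sleep(seconds).
- inverse_kinematics(position, orientation): joint angles nearest the present ones, or None.
- read_camera(name): name is "scene" or "side" or "wrist"; returns a dict with "img" (420x560x3 uint8, red, green, blue), "vfov" (degrees; the focal length in pixels is half the picture's height over the tangent of half this angle, whatever the lens; pixels are square), "cx", "cy" (the principal point, pixels), "k1" (the pictures are not rectified: a ray, as slopes to the right and down, at radius r is drawn at 1 + k1 r^2 times it, then the intrinsics apply), "view" (4x4, takes a point from world to camera coordinates). Camera axes: x right, y up, looking along -z (the intrinsics and any distortion apply to the point x, -y, -z); pixel columns grow to the right and rows downward; lengths in m; the calibration is good to about 2 mm. A picture is of the moment at which its call begins. There is no depth.
A pose or a line that the arm cannot do raises IKError and nothing moves.
- job_done(): hands the job in; it is judged then, once.
Readings, each from a call of its own:
- get_time_s(): time.
- get_q(): joint angles.
- get_dq(): joint speeds.
- get_tau(): joint torques, N m.
- get_ee_pos(): TCP position.
- get_tcp_rot(): TCP orientation.
- get_force(): force on the tool from outside, world axes, zero at the start.
- get_torque(): the same for the moment, N m.
- get_width(): finger opening in m.
- get_finger_force(): force on a finger pad.
Only numpy, scipy, OpenCV 4.12 (cv2) and the standard library are available. Lean on these libraries where they do the work, as an engineer would, in place of code of your own. Each camera call takes 0.05 s, during which the arm holds its last target. There are 200 camera calls.

## Task

Two small spring winders are screwed to the watchmaker's bench, both wound up. On the one whose crank has the red knob, flick the sprung pawl off the ratchet wheel so that it snaps over and stays off, then ease the drum back by its crank, without letting it spin, until the crank comes home against its stop pin, and let go. Leave the blue-knobbed winder wound and its pawl engaged.

Things in the scene. Friction and masses are not known exactly. Their poses are not given: they have to be found in the camera images.
- red_winder: Winder with the RED crank knob: green plate 130 x 100 x 10 mm (x, y, z) fixed to the bench; origin at the centre of its underside. In its frame, mm: drum axis upright at (22, 0), ratchet wheel radius 30, z 12-20, drum to z 39, crank arm on top to z 44; pawl pivot (upright) at (-20, 32); stop pin 7 thick at (22, -36), top z 47. The plate is empty on the -y side of the pawl's post.
- red_drum (a joint): Turn of drum and crank, rad: 0 = home, crank arm at the stop pin; grows anticlockwise from above when wound (starts 1.3 to 2.3). The knob lies 36 mm from the drum axis, in direction (value - 1.30 rad) from the winder's x axis. Brake drag (0.05 N m, 1.4 N at the knob) keeps it where it is left. An engaged pawl stops unwinding (clockwise) within one tooth, 30 degrees.
- red_pawl (a joint): Swing of the brass pawl, rad: 0 to about 0.2 = engaged in the teeth, 0.8 = fully off; grows clockwise seen from above. An over-centre spring pulls it in below 0.4, and throws and holds it off above 0.4; moving it takes about 2 N at its post.
- red_post (a point): Top centre of the upright steel finger post on the red winder's pawl: 10 mm across, z 14 to 50 mm, 36 mm from the pawl pivot in direction (213.7 degrees - red_pawl) from the winder's x axis. Pushed about 25 mm towards the winder's +y (it drifts 5 mm to -x), it throws the pawl off.
- red_knob (a point): Centre of the red crank knob at gripping height, z 68 mm: upright round knob 16 mm across, z 50 to 85 mm, turning freely on its spindle on the crank arm. Room for a gripper's body is least on the robot's right, where a brush hangs on an upright side panel (280 mm high, to be passed above), and at the glass shelf behind (z 170 mm, from x 0.70 m).
- blue_winder: The twin with the BLUE crank knob, same build and size, fixed to the bench beside the red one (either side); origin at the centre of its underside. To be left alone.
- blue_knob (a point): The same point on the blue crank knob (18 mm above the knob's foot).
- blue_pawl (a joint): Swing of the blue winder's pawl, rad: stays engaged, 0 to about 0.2.

How it is judged:
By the outcome, as a careful person would: the job done as asked, in the order asked, and still so for the second after the job is handed in, with the robot touching nothing.
It also fails if it takes over 56 s, if anything falls off the work surface, if the arm or the gripper's body presses on something with over 40 N, if the wrist force passes 120 N, or if a joint passes its speed limit or range.

## Working session

There is one attempt and no reset: what is moved stays moved. The work goes in short steps, each a Python script; the robot and the scene stay as the last script left them, time stands still between calls to the robot, and variables do not carry over. Pictures are saved under pics/ and viewed, at most 10 in all, crops included, and the job is handed in when it is done.

```bash
mkdir -p pics; ls; cat > h.py <<'E'
from bench import *
import numpy as np, cv2
def cam(n):
    c=read_camera(n); im=c["img"]; c["f"]=im.shape[0]/2/np.tan(np.radians(c["vfov"])/2); return c
def ray(c,u,v):
    x=np.array([(u-c["cx"])/c["f"],(v-c["cy"])/c["f"]]); s=x.copy()
    for _ in range(30): s=x/(1+c["k1"]*(s@s))
    V=np.array(c["view"]); R=V[:3,:3]; o=-R.T@V[:3,3]
    d=R.T@np.array([s[0],-s[1],-1]); return o,d/np.linalg.norm(d)
def onz(c,u,v,z):
    o,d=ray(c,u,v); return o+d*(z-o[2])/d[2]
def tri(*rs):
    A=sum(np.eye(3)-np.outer(d,d) for o,d in rs); b=sum((np.eye(3)-np.outer(d,d))@o for o,d in rs)
    p=np.linalg.solve(A,b); return p,[np.linalg.norm(np.cross(p-o,d)) for o,d in rs]
def proj(c,p):
    V=np.array(c["view"]); q=V[:3,:3]@np.asarray(p)+V[:3,3]; s=np.array([q[0],-q[1]])/-q[2]
    s=s*(1+c["k1"]*(s@s)); return s*c["f"]+[c["cx"],c["cy"]]
def save(im,n): cv2.imwrite("pics/"+n,cv2.cvtColor(im,cv2.COLOR_RGB2BGR))
E
python3 - <<'E'
from h import *
for n in("scene","side"):
    c=cam(n); save(c["img"],n+".png"); V=np.array(c["view"]); print(n,c["f"],c["k1"],-V[:3,:3].T@V[:3,3], V[2,:3])
E
```

```text
pics
scene 530.9259461855714 -0.19980492107008235 [ 0.11197387 -0.36746464  0.62455089] [-0.45148688 -0.61768392  0.64391472]
side 461.46204967340094 -0.15457363601323668 [0.76904407 0.47274061 0.82870272] [0.3090678  0.37020113 0.87602981]
```

View pics/scene.png

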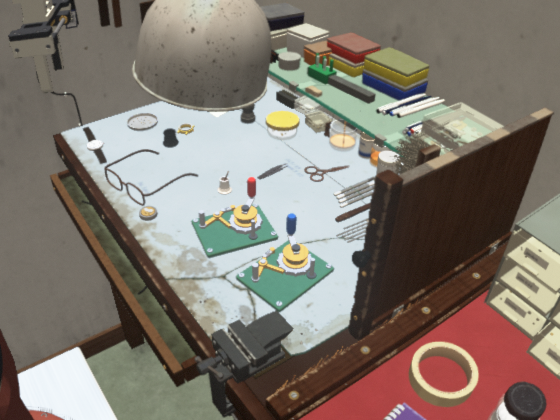

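View pics/side.png

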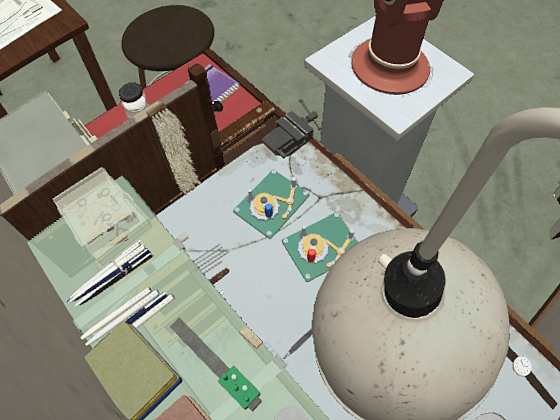

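The scene view shows the red knob near (251,187) and the blue one near (291,224), on green plates. In the side view they are at (312,256) and (268,210). A large lamp hangs to the left, partly covering the red plate in the side view. Next I'll measure them.

```bash
python3 - <<'E'
from h import *
C={n:cam(n) for n in("scene","side")}
H={n:cv2.cvtColor(C[n]["img"],cv2.COLOR_RGB2HSV) for n in C}
seed={"scene":{"red":(251,187),"blue":(291,224)},"side":{"red":(312,256),"blue":(268,210)}}
for k in("red","blue"):
    rs=[];tops=[]
    for n in C:
        h=H[n]; m=((h[...,1]>140)&(h[...,2]>60)&(((h[...,0]<8)|(h[...,0]>172)) if k=="red" else (abs(h[...,0].astype(int)-110)<15))).astype(np.uint8)
        x,y=seed[n][k]; w=np.zeros_like(m); w[y-25:y+25,x-20:x+20]=1
        _,L,st,ce=cv2.connectedComponentsWithStats(m*w); i=1+np.argmax(st[1:,4]); print(n,k,ce[i],st[i])
        rs.append(ray(C[n],*ce[i]))
    print(k,tri(*rs))
c=C["scene"];h=H["scene"]
m=((abs(h[...,0].astype(int)-75)<18)&(h[...,1]>90)).astype(np.uint8)
m[:180]=0
m=cv2.morphologyEx(m,cv2.MORPH_CLOSE,np.ones((3,3)))
n_,L,st,ce=cv2.connectedComponentsWithStats(m)
for i in range(1,n_):
    if st[i,4]<800: continue
    v,u=np.nonzero(L==i); P=np.array([onz(c,a,b,.01)[:2] for a,b in zip(u,v)])*1000
    r=cv2.minAreaRect(P.astype(np.float32)); print(st[i],r)
for p in ([.295,.579,.0],):
    print(proj(C["scene"],p),proj(C["side"],p))
a,b=ray(C["scene"],203,50),ray(C["side"],415,285); print("lamp~",tri(a,b))
E
```

```text
scene red [251.19354839 180.09677419] [248 178   7   5  31]
side red [310.86046512 254.80232558] [307 249   9  13  86]
red (array([0.52757273, 0.26557986, 0.07929451]), [np.float64(0.0011564235616620456), np.float64(0.001156423561661929)])
scene blue [291.28125 216.34375] [288 214   7   6  32]
side blue [268.1    210.0875] [265 204   7  13  80]
blue (array([0.52614929, 0.14737873, 0.07858062]), [np.float64(0.0006453640463763813), np.float64(0.0006453640463764281)])
[ 194  208   82   45 1183] ((472.39666748046875, 239.2279052734375), (85.36763000488281, 125.66671752929688), 76.32002258300781)
[ 241  255   91   52 1575] ((484.6065368652344, 105.08966064453125), (126.35493469238281, 95.04337310791016), 9.12210464477539)
[ 75.92967116 175.76709065] [510.06308566 308.11198845]
lamp~ (array([0.52572354, 0.43269214, 0.2674671 ]), [np.float64(0.009064466153257645), np.float64(0.009064466153257653)])
```

```bash
python3 - <<'E'
from h import *
s=cam("scene");d=cam("side")
for px in((430,250),(490,130),(560,115)):
    print(px,[np.round(onz(d,*px,z),3) for z in(.35,.45,.55,.65)])
ax=np.array([.526,.433])
for px in((202,104),(202,108),(202,80),(202,2),(133,68),(271,88)):
    o,r=ray(s,*px); t=((ax-o[:2])@r[:2])/(r[:2]@r[:2]); print(px,np.round(o+t*r,3))
for px in((313,320),(507,320),(410,417)):
    print(px,[np.round(onz(d,*px,z),3) for z in(.2,.25,.3)])
for px in((363,208),(300,130),(330,360)): pass
E
```

```text
(430, 250) [array([0.51 , 0.427, 0.35 ]), array([0.564, 0.436, 0.45 ]), array([0.618, 0.446, 0.55 ]), array([0.672, 0.456, 0.65 ])]
(490, 130) [array([0.311, 0.37 , 0.35 ]), array([0.406, 0.391, 0.45 ]), array([0.502, 0.413, 0.55 ]), array([0.598, 0.434, 0.65 ])]
(560, 115) [array([0.202, 0.424, 0.35 ]), array([0.32 , 0.434, 0.45 ]), array([0.439, 0.444, 0.55 ]), array([0.557, 0.454, 0.65 ])]
(202, 104) [0.527 0.433 0.157]
(202, 108) [0.526 0.433 0.148]
(202, 80) [0.529 0.431 0.206]
(202, 2) [0.536 0.428 0.351]
(133, 68) [0.416 0.473 0.245]
(271, 88) [0.631 0.357 0.191]
(313, 320) [array([0.631, 0.372, 0.2  ]), array([0.642, 0.38 , 0.25 ]), array([0.653, 0.388, 0.3  ])]
(507, 320) [array([0.427, 0.561, 0.2  ]), array([0.454, 0.554, 0.25 ]), array([0.481, 0.547, 0.3  ])]
(410, 417) [array([0.626, 0.552, 0.2  ]), array([0.637, 0.545, 0.25 ]), array([0.649, 0.539, 0.3  ])]
```

```bash
cat >> h.py <<'E'
from scipy.spatial.transform import Rotation as Ro
def down(yaw):  # tool y axis horizontal at angle yaw (rad)
    y=np.array([np.cos(yaw),np.sin(yaw),0]); z=np.array([0,0,-1.]); x=np.cross(y,z)
    q=Ro.from_matrix(np.c_[x,y,z]).as_quat(); return [q[3],q[0],q[1],q[2]]
def yawnow():
    w,x,y,z=get_tcp_rot(); Y=Ro.from_quat([x,y,z,w]).as_matrix()[:,1]; return np.arctan2(Y[1],Y[0])
E
python3 - <<'E'
from h import *
y0=yawnow(); print(y0,get_tcp_rot())
move_straight([.21,.40,.24],vel=.25)
q=np.array(get_q()); a0=np.arctan2(.40,.21)
a1=np.radians(26); r=.452
q2=inverse_kinematics([r*np.cos(a1),r*np.sin(a1),.26],down(y0+a1-a0)); print(q,q2)
set_joints(q2); print(get_ee_pos(),get_time_s(),get_force())
c=cam("wrist"); save(c["img"],"w1.png"); V=np.array(c["view"]); print(-V[:3,:3].T@V[:3,3],V[2,:3],proj(c,[.475,.235,.01]))
E
```

```text
1.1000593458575982 [-9.37242140e-05  2.33201307e-01  9.72428385e-01 -4.21820632e-04]
[-1.11823512  0.28622249 -0.0227405   1.9321269   0.00792358  0.92147279
 -0.04484931] [-0.69226734  0.26673017  0.244952    1.9071254  -0.07721282  0.97672738
  0.05412144]
[0.40541187 0.19994778 0.25964352] 2.3417 [ 0.34236509  0.07776053 -0.6019424 ]
[0.3749057  0.25820471 0.42497088] [-0.10650883  0.21051146  0.97177199] [331.57804025 186.8517614 ]
```

View pics/w1.png

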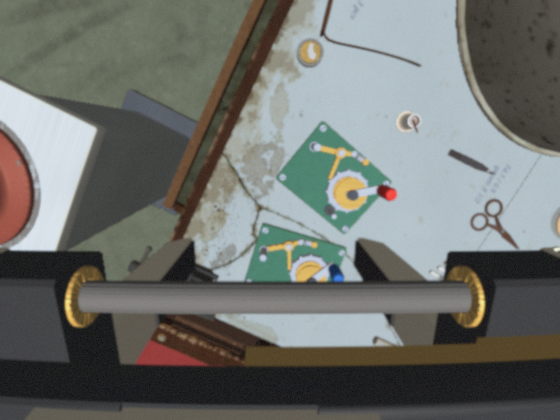

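The wrist view shows the whole red winder: drum hub near (351,196), finger post near (317,147), pawl pivot near (343,154), stop pin near (331,211) and knob top near (389,193). The lamp is at the top right. Next I'll fit the plate and cross-check.

```bash
cat > fit.py <<'E'
from h import *
def plate(c,guess):
    h=cv2.cvtColor(c["img"],cv2.COLOR_RGB2HSV)
    m=((abs(h[...,0].astype(int)-75)<18)&(h[...,1]>90)&(h[...,2]>40)).astype(np.uint8)
    m=cv2.morphologyEx(m,cv2.MORPH_OPEN,np.ones((3,3)))
    n,L,st,ce=cv2.connectedComponentsWithStats(m)
    g=proj(c,guess); i=min((i for i in range(1,n) if st[i,4]>1500),key=lambda i:np.hypot(*(ce[i]-g)))
    v,u=np.nonzero(L==i)
    P=np.array([onz(c,a,b,.01)[:2] for a,b in zip(u,v)]).astype(np.float32)*1000
    return cv2.minAreaRect(P)
def redknob(c):
    h=cv2.cvtColor(c["img"],cv2.COLOR_RGB2HSV)
    m=((h[...,1]>140)&(h[...,2]>60)&((h[...,0]<8)|(h[...,0]>172))).astype(np.uint8)
    return m
E
python3 - <<'E'
from fit import *
c=cam("wrist"); r=plate(c,[.475,.235,.01]); print(r)
(cx,cy),(w,hh),a=r; yaw=np.radians(a if w>hh else a+90)
for y in(yaw,yaw+np.pi):
    T=lambda x,yy,z:[cx/1e3+(x*np.cos(y)-yy*np.sin(y))/1e3,cy/1e3+(x*np.sin(y)+yy*np.cos(y))/1e3,z/1e3]
    print(np.degrees(y)); 
    for n,p in dict(drum=(22,0,44),pivot=(-20,32,20),pin=(22,-36,47),post=(-20+36*np.cos(np.radians(213.7)),32+36*np.sin(np.radians(213.7)),50)).items(): print(n,np.round(T(*p),4),proj(c,T(*p)))
m=redknob(c); n,L,st,ce=cv2.connectedComponentsWithStats(m[150:240,350:430])
i=1+np.argmax(st[1:,4]); uv=ce[i]+[350,150]; print("knob",uv,st[i],onz(c,*uv,.085))
print("tri knob",tri(ray(c,389,193),ray(cam("scene"),251.2,180)))
s=cam("scene"); print("tri post", tri(ray(c,317,147),ray(s,201.5,213)))
big=lambda im,x0,y0,x1,y1,k:cv2.resize(im[y0:y1,x0:x1],None,fx=k,fy=k,interpolation=cv2.INTER_CUBIC)
A=big(c["img"],270,110,410,240,4); B=big(s["img"],185,165,285,260,4)
o=np.zeros((520,960,3),np.uint8); o[:,:560]=A; o[:380,560:]=B; save(cv2.resize(o,(800,433)),"z1.png")
E
```

```text
((448.3770446777344, 238.1360626220703), (70.9870376586914, 81.3498306274414), 77.89202880859375)
167.89202880859375
drum [0.4269 0.2428 0.044 ] [306.10450604 168.5723856 ]
pivot [0.4612 0.2027 0.02  ] [312.51918658 204.5921537 ]
pin [0.4344 0.2779 0.047 ] [325.45428477 145.90715095]
post [0.4947 0.2159 0.05  ] [343.37623798 212.26474898]
347.89202880859375
drum [0.4699 0.2335 0.044 ] [332.41318639 190.53891983]
pivot [0.4355 0.2736 0.02  ] [321.23681384 148.74594825]
pin [0.4623 0.1983 0.047 ] [314.2161884  212.44148583]
post [0.4021 0.2604 0.05  ] [295.46490648 146.71261091]
knob [386.99393939 192.77575758] [ 29  37  17  13 165] [0.51669601 0.26251019 0.085     ]
tri knob (array([0.52224506, 0.26286151, 0.08222493]), [np.float64(0.0020651958124765883), np.float64(0.0020651958124765384)])
tri post (array([0.42659051, 0.27181264, 0.04686326]), [np.float64(0.0007632410256598178), np.float64(0.0007632410256599898)])
```

View pics/z1.png

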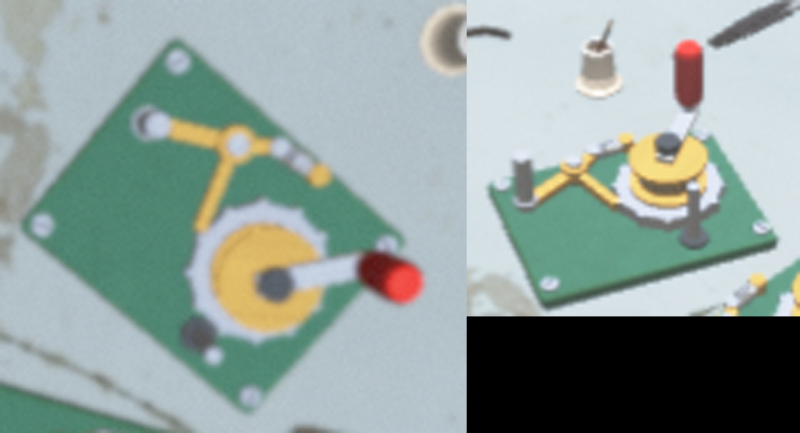

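```bash
python3 - <<'E'
from h import *
c=cam("wrist"); s=cam("scene")
k=lambda u,v:(270+u/3.3333,110+v/3.3333)
cs=[onz(c,*k(*p),.01)[:2] for p in((178,40),(22,225),(250,412),(403,238))]
w=np.array([[-65,50],[-65,-50],[65,-50],[65,50]])/1e3
cs=np.array(cs); ctr=cs.mean(0); X=cs-ctr
a=np.arctan2((w[:,0]*X[:,1]-w[:,1]*X[:,0]).sum(),(w*X).sum()); R=np.array([[np.cos(a),-np.sin(a)],[np.sin(a),np.cos(a)]])
print(ctr,np.degrees(a),(X-w@R.T)*1e3)
T=lambda x,y,z:np.r_[ctr+R@[x/1e3,y/1e3],z/1e3]
post=np.array([-20+36*np.cos(np.radians(213.7)),32+36*np.sin(np.radians(213.7))])
for n,p in dict(drum=(22,0,44),pivot=(-20,32,22),pin=(22,-36,47),post0=(*post,50)).items():
    q=T(*p); pp=proj(c,q); print(n,q.round(4),pp.round(1),(pp-[270,110])*3.3333,'scene zoom',(proj(s,q)-[185,165])*3.333+[467,0])
for uv in((398,283),):
    kn=onz(c,*k(*uv),.085); print("knob",kn, tri(ray(c,*k(*uv)),ray(s,185+(688-467)/3.333,165+48/3.333)))
    d=kn[:2]-T(22,0,0)[:2]; print(np.hypot(*d),"value",np.arctan2(d[1],d[0])-a+1.3)
E
```

```text
[0.47395933 0.24495051] -12.270930706606375 [[ 2.21893102 -2.52394223]
 [ 1.89488603  1.69858849]
 [-0.9874781   2.05842771]
 [-3.12633895 -1.23307396]]
drum [0.4955 0.2403 0.044 ] [352.4 194.2] [274.51323376 280.8091209 ] scene zoom [665.87986151 149.25002968]
pivot [0.4612 0.2805 0.022 ] [341.1 152.6] [236.90225036 141.86343982] scene zoom [572.1294387  164.74907692]
pin [0.4878 0.2051 0.047 ] [334.1 216. ] [213.52703623 353.26214851] scene zoom [690.99658318 186.13898258]
post0 [0.4277 0.2673 0.05  ] [316.7 150.7] [155.78238594 135.62455418] scene zoom [526.32367468 159.41114919]
knob [0.52096064 0.26096631 0.085     ] (array([0.52200443, 0.26066817, 0.0854196 ]), [np.float64(0.0011635698538139407), np.float64(0.0011635698538139945)])
0.03284190591680926 value 2.195766691634693
```

```bash
python3 - <<'E'
from h import *
c=cam("wrist")
for p in((458,20),(475,95),(510,135),(555,152)): print(onz(c,*p,.2).round(3))
Q=down(np.radians(-12.3))
grasp(10); print("w",get_width())
move_ptp([.422,.2513,.16],Q); print(get_ee_pos(),yawnow(),get_q())
print(move_straight([.422,.2513,.028],vel=.12,max_force=10),get_ee_pos(),get_force(),get_time_s())
E
```

```text
[0.451 0.386 0.2  ]
[0.49 0.35 0.2 ]
[0.53 0.34 0.2 ]
[0.57  0.347 0.2  ]
w 0.00042902807612921353
[0.42226292 0.25110453 0.16024335] -0.21291980074360867 [-0.80545267  0.46201616  0.32143413  1.95401246 -0.20593728  0.75679862
 -0.57797017]
False [0.4225094  0.25155744 0.02864264] [-0.02145462  0.92930592  0.08202667] 6.05
```

```bash
python3 - <<'E'
from h import *
d=np.array([.213,.977,0]); p=np.array(get_ee_pos())
for e in([.4228,.268,.028],[.4232,.274,.028],[.4237,.279,.028]):
    print(move_straight(e,vel=.05,max_force=20),np.round(get_ee_pos(),4),np.round(get_force(),1))
move_straight([.420,.247,.028],vel=.1); print(get_force())
move_straight([.420,.243,.16],vel=.2)
move_ptp([.45,.17,.22],down(np.radians(-12.3))); print(get_ee_pos(),get_time_s())
c=cam("wrist"); save(c["img"],"w2.png"); print(proj(c,[.4955,.24,.044]),proj(c,[.5215,.261,.085]),proj(c,[.4282,.2954,.05]))
E
```

```text
False [0.4231 0.2688 0.0281] [0.3 0.2 0.7]
False [0.4233 0.2745 0.028 ] [-0.3 -0.1 -0.1]
False [0.4238 0.2794 0.028 ] [-0.1  0.4  0.1]
[-0.49352376  0.10960151  0.24602358]
[0.44964514 0.16945308 0.21922   ] 8.8167
[303.17131105 124.49360098] [329.97026759  94.09648974] [229.59975948  84.99708642]
```

View pics/w2.png

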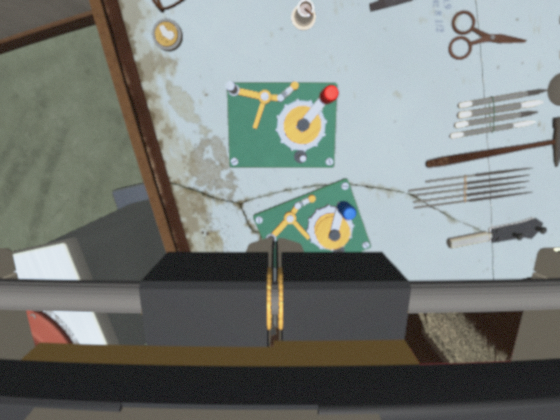

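The pawl is thrown: its post is at (232,87), close to the predicted fully-off position, and the pawl tip is clear of the wheel. The hub at (303,125) and knob at (331,93) match the estimates, so I'll go to the knob.

```bash
python3 - <<'E'
from fit import *
c=cam("wrist"); m=redknob(c); m[:60]=0;m[130:]=0;m[:,:300]=0;m[:,360:]=0
v,u=np.nonzero(m); print(u.min(),u.max(),v.min(),v.max())
top=onz(c,331,93,.085); mid=onz(c,u.mean(),v.mean(),.074); print(top,mid)
D=np.array([.4955,.2403]); k=(top[:2]+[.5215,.261])/2; d=k-D; print(k,np.hypot(*d)); 
K=D+.036*d/np.hypot(*d)*.5+.5*d; print(K)
Q=down(np.radians(-12.3))
open_jaws(); move_ptp([*K,.14],Q)
print(move_straight([*K,.055],vel=.08,max_force=6),get_ee_pos())
grasp(15); print(get_width(),get_force(),get_time_s())
x=cam("side");y=cam("wrist"); o=np.zeros((420,800,3),np.uint8); o[:,:300]=x["img"][:,180:480]; o[:,300:]=y["img"][:,60:]; save(o,"g.png")
E
```

```text
322 338 86 103
[0.52127344 0.26287054 0.085     ] [0.52261882 0.2625477  0.074     ]
[0.52138672 0.26193527] 0.033737325404531976
[0.5222548  0.26266078]
False [0.52273772 0.2628394  0.05554319]
0.015550379454591763 [ 2.80890021  0.5507998  -2.74002126] 13.4167
```

View pics/g.png

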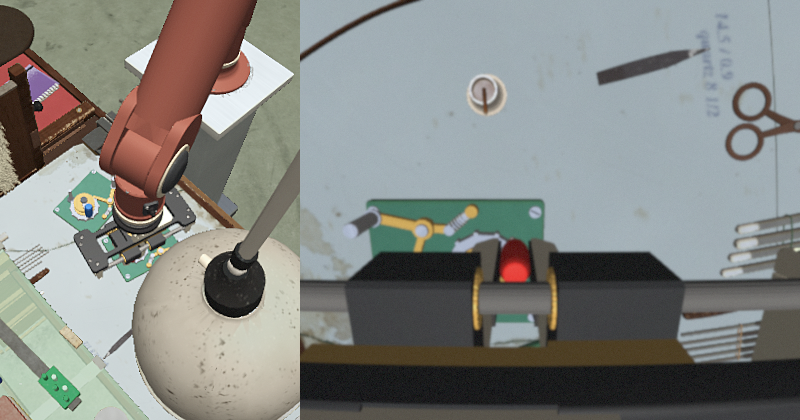

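The knob is held between the pads (width 15.6 mm), and the pawl can be seen off the wheel. Now I'll ease it round in small arc steps while watching the force.

```bash
python3 - <<'E'
from h import *
p=np.array(get_ee_pos()); D=np.array([.4955,.2403]); d=p[:2]-D; D=p[:2]-.036*d/np.hypot(*d)
yaw=np.radians(-12.3); a0=np.arctan2(d[1],d[0]); print("value",a0-yaw+1.3)
f0=np.array(get_force())
aend=yaw-1.3
for a in np.linspace(a0,aend+.12,14)[1:]:
    t=D+.036*np.array([np.cos(a),np.sin(a)])
    hit=move_straight([*t,.055],vel=.04,max_force=15); f=np.array(get_force())
    print(round(a-yaw+1.3,2),hit,np.round((np.array(get_ee_pos())[:2]-t)*1e3,1),np.round(f-f0,1),round(get_width(),4))
    if hit: break
print(get_time_s())
E
```

```text
value 2.1966341792559465
2.04 False [0.2 0.1] [-1.8  0.3  2.3] 0.0154
1.88 False [ 0.7 -0.7] [ 0.3 -0.   1.1] 0.0159
1.72 False [ 0.8 -1.1] [ 0.5 -0.3  1.3] 0.016
1.56 False [ 0.7 -1.2] [ 1.4 -0.9  1.1] 0.0155
1.4 False [ 0.6 -1.1] [ 1.6 -1.5  0.8] 0.0159
1.24 False [ 0.5 -1.1] [ 3.6 -2.4  1.5] 0.0154
1.08 False [ 0.5 -1.2] [ 2.2 -3.   1.2] 0.0154
0.92 False [ 0.1 -1.4] [ 1.3 -3.   1.3] 0.0153
0.76 False [-0.2 -1.5] [ 1.8 -4.6  1.8] 0.0156
0.6 False [-0.5 -1.5] [ 0.3 -5.   2.5] 0.0155
0.44 False [-0.8 -1.4] [ 0.1 -6.3  4.3] 0.016
0.28 False [-1.2 -1.2] [-0.6 -5.9  4.2] 0.016
0.12 False [-1.4 -0.9] [-1.4 -5.8  6. ] 0.0155
17.325
```

```bash
python3 - <<'E'
from h import *
p=np.array(get_ee_pos()); D=np.array([.4955,.2403]); K=np.array([.52274,.26284]); d=K-D; D=K-.036*d/np.hypot(*d)
yaw=np.radians(-12.3); aend=yaw-1.3; f0=np.array(get_force())
for a in np.arange(aend+.08,aend-.2,-.04):
    t=D+.036*np.array([np.cos(a),np.sin(a)])
    hit=move_straight([*t,.055],vel=.02,max_force=8); f=np.array(get_force())
    print(round(a-aend,2),hit,np.round(np.array(get_ee_pos()),4),np.round(f-f0,1))
    if hit or f[0]-f0[0]>6: break
print(get_time_s(),get_force())
c=cam("wrist"); save(c["img"][150:420],"e.png")
E
```

```text
0.08 False [0.499  0.2035 0.055 ] [ 0.9  0.  -0.4]
0.04 False [0.4979 0.2035 0.055 ] [-0.3 -0.6 -1.1]
0.0 False [0.4978 0.2035 0.0551] [ 2.5  0.9 -2.8]
-0.04 False [0.4976 0.2035 0.0551] [ 4.7  1.  -6.2]
-0.08 False [0.4976 0.2035 0.0551] [ 6.3  0.4 -7.7]
18.575 [ 7.16635077 -4.59016499 -4.04009009]
```

View pics/e.png

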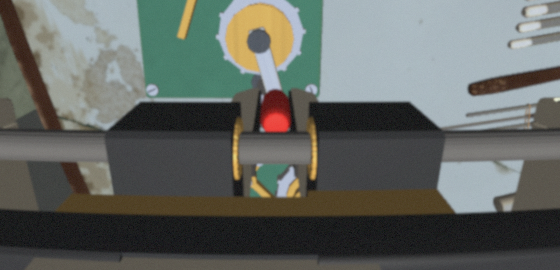

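The crank arm is against the stop pin: x has stalled at 0.4976 while the force rises. I'll release, rise and check.

```bash
python3 - <<'E'
from h import *
open_jaws(); print(get_force())
move_straight([.4976,.2035,.17],vel=.1)
move_ptp([.43,.14,.24],down(np.radians(-12.3))); sleep(.3); print(get_ee_pos(),get_time_s(),get_force())
c=cam("wrist"); s=cam("side")
x0=150; A=cv2.resize(c["img"][20:260,150:430],None,fx=1.8,fy=1.8)
B=cv2.resize(s["img"][150:300,220:370],(290,290)); o=np.zeros((432,800,3),np.uint8); o[:,:504]=A; o[:290,504:794]=B; save(o,"f.png")
E
```

```text
[-0.21219589 -0.31019701 -0.55188004]
[0.43011755 0.1405062  0.2391129 ] 22.0417 [-0.02824929  0.27396818 -0.16060732]
```

View pics/f.png

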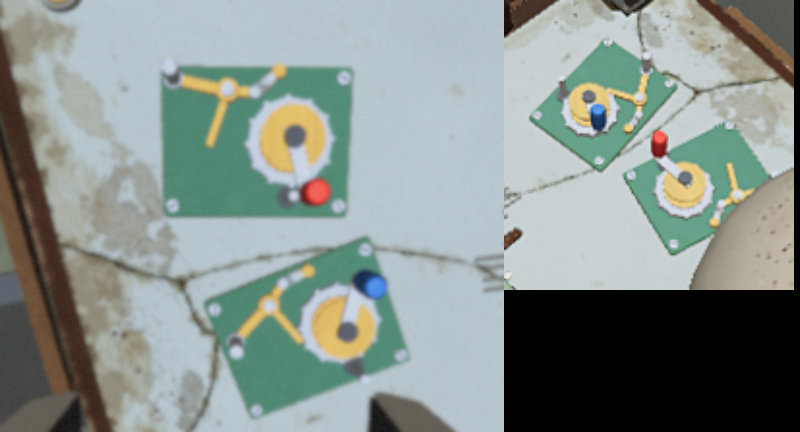

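The red crank rests against its stop pin at (293,193) in the crop, and the pawl is off. The blue winder is still wound with its pawl engaged, and the gripper is clear.

```bash
python3 -c "
from bench import *
print(job_done())"
```

```text
the job is handed in; nothing more can be done
None
```

The job is handed in at about 22 s: the red winder's pawl is thrown off and staying off, its crank is eased home against the stop pin and released, and the blue winder is untouched, though `job_done()` returned no verdict.

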